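# Weigh out copper pocket rings on the shop scale

## Robot

A 6-joint arm with a two-finger parallel gripper is mounted at the origin on the work surface. World frame = base frame: x ahead of the robot, y to its left, z up, the work surface at z = 0. Lengths are in m, angles in rad, forces in N, time in s.
With the tool pointing down it reaches from about 0.425 to 0.95 m from the base axis. Payload 3.5 kg.
Tool frame: the origin (TCP) lies midway between the tips of the shut fingers; the grasp point (between the pads) lies 19 mm behind it; z points along the fingers, y is the line along which they close (so a half turn about z gives the same grasp; the last joint's range is limited). The gripper opens to 85 mm and grips with 20 to 120 N. Pads are 22 mm wide; open, the fingers measure 114 mm over their backs; the gripper's body (76 mm by 85 mm) begins 54 mm behind the grasp point. The pads swing forward as they close: fully open they stand 13 mm farther back than shut.
Start: joints at [1.033, 0.286, 1.577, -0, 1.279, -0.15], TCP at [0.255, 0.625, 0.192] pointing down, gripper open.
Joint ranges: [-2.77, 2.77], [-0.9, 2.22], [0.21, 2.48], [-1.53, 4.67], [0.24, 2.81], [-2.84, 2.84]. Speed limits (rad/s): [2.79, 2.79, 3.14, 3.14, 3.14, 3.14].

## Interface

Orientations are given as a unit quaternion [x, y, z, w].
In Python, from plant import ctrl, cams, order gives the robot as it stands.
- The arm moves only by the tool move_arm, never from a script. Its argument "plan" is one flat list of numbers, 7 for each row, row after row: the shift along the world's x, y, z in mm, then the turn, a rotation vector about the world's x, y, z in degrees, then the finger opening in mm, from 0 to 85.4. A call has 1 to 12 rows; each row shifts and turns the commanded pose from where the row before left it; what a row does not reach is not made up. A row lasts 1/10 s, in which the tool goes at most 50 mm and 8.59 degrees, less where a joint would pass 70% of its speed; a pose out of reach is approached as far as the arm can. A call is refused whole if a number of a shift passes 50 or a number of a turn 8.59, either way. A call with a gripper value outside its range is refused whole. The fingers move at their own pace and stop on an object; "newtons" is the grip in N (left out, the last holds). Time passes only in rows, so rows that do not move let the fingers close. It gives the time, the measured TCP pose, the force, the opening and the grip force at its end, in the units of the state.
- ctrl.get_state(): the state, without advancing time (a new reading comes with each control period).
- cams.read_camera(name): name is "scene" or "side" or "wrist"; returns a dict with "color" (480x640x3 uint8, red, green, blue), "fov_y" (degrees; the focal length in pixels is half the picture's height over the tangent of half this angle, whatever the lens; pixels are square), "cx", "cy" (the principal point, pixels), "origin" and "orientation" of the camera in the world; the wrist camera has in their place "T_tool_cam" (4x4, takes a point from camera to tool coordinates, whose origin is the TCP and whose axes are the flange's). Camera axes: x right, y up, looking along -z (the intrinsics and any distortion apply to the point x, -y, -z); pixel columns grow to the right and rows downward; lengths in m; the calibration is good to about 2 mm. The wrist camera is an equidistant fisheye: a pixel r from the principal point sees the ray r / f radians off the axis. A picture is of the moment at which its call begins: read the wrist's pose just before it. There is no depth.
- order.sign_off(): hands the job in; it is judged then, once.
The state is a dict: "time": time; "qpos": joint angles; "dq": joint speeds; "joint_efforts": joint torques, N m; "eef_pos": TCP position; "tcp_rot": TCP orientation; "contact_force": force on the tool from outside, world axes, zero at the start; "wrist_torque": the same for the moment, N m; "opening": opening from 0.0 (shut) to 1.0 (fully open); "finger_force": force on a finger pad.
Only numpy, scipy, OpenCV 4.12 (cv2) and the standard library are available. Lean on these libraries where they do the work, as an engineer would, in place of code of your own. Each camera call takes 0.05 s, during which the arm holds its last target. There are 200 camera calls.

## Task

Weigh out an order of copper pocket rings: one at a time, thread rings from the cork mat onto the upright post of the counter scale, each lowered right down flat, until the needle first rests in the green sector, then stop and leave the spare rings flat on the mat. Feel for the post gently, for the needle must never be pushed into the red sector, and leave the striker, coins, pot and tin where they are.

Things in the scene. Friction and masses are not known exactly. Their poses are not given: they have to be found in the camera images.
- scale: blue counter scale, fixed; housing 240 x 150, 50 high, from 70 behind to 170 ahead of the origin along its x. Origin: on the table under the nominal pan centre; x points from pan to dial, z up. Round aluminium pan, diameter 100, top 82 above the table when unloaded; in its middle a brass seat with an upright post, on which rings stack 12 each. Pan, seat and post move only up and down.
- seat_nominal (a point): nominal centre of the top of the brass seat (diameter 28, 90 above the table with the needle at 0). Fixed to the housing. The pan is mounted off-centre: the real pan, seat and post stand 3.5 to 6.5 mm sideways of this point, in a direction that differs every time and is not measured; find the post by feel.
- post_nominal (a point): nominal centre of the post's upper end, 152 above the table with the needle at 0, fixed to the housing; the real post (diameter 14, 1.2 chamfer at its end, 1 mm clearance inside a ring) is off sideways just as the seat. Pan, seat and post sink 10 mm for each radian of the needle.
- needle (a joint): red dial needle, rad: 0 at zero, grows clockwise from above; follows the pan, 0.22 rad per N (spring 450 N/m), 0.22 to 0.26 per ring, settles in half a second. It also shows a push by the robot. An unknown tare makes it start anywhere from 0.2 to 0.42. Green sector 0.70 to 1.00 (wider than one ring's step), red from 2.0; end stop 2.6. Dial lies flat, 107 ahead of the scale's origin.
- mat: square cork mat 230 x 230, 4 thick, fixed; origin at the centre of its underside, x and y along its sides. The five rings lie near its centre and, about 70 each way, near its corners.
- ring1: copper pocket ring lying flat on the mat: outer diameter 40, hole 16, 12 thick, about 110 g (each a few per cent more or less). Origin: centre of its underside, z up.
- ring2: copper pocket ring lying flat on the mat: outer diameter 40, hole 16, 12 thick, about 110 g (each a few per cent more or less). Origin: centre of its underside, z up.
- ring3: copper pocket ring lying flat on the mat: outer diameter 40, hole 16, 12 thick, about 110 g (each a few per cent more or less). Origin: centre of its underside, z up.
- ring4: copper pocket ring lying flat on the mat: outer diameter 40, hole 16, 12 thick, about 110 g (each a few per cent more or less). Origin: centre of its underside, z up.
- ring5: copper pocket ring lying flat on the mat: outer diameter 40, hole 16, 12 thick, about 110 g (each a few per cent more or less). Origin: centre of its underside, z up.
- striker: bystander: smoky teal striker disc, diameter 41, 9 thick; origin under its centre.
- coin1: bystander: ivory acrylic coin, diameter 31, 8 thick, beside the mat; origin under its centre.
- coin2: bystander: ivory acrylic coin, diameter 31, 8 thick, by the scale's foot on the robot's side; origin under its centre.
- pot: bystander: jute-brown ceramic pot, diameter 72, 70 high, off to one side; origin under its centre.
- tin: bystander: yellow powder tin, diameter 60, 70 high, off to one side; origin under its centre.
There are look-alikes about, which are no part of the job. What is shaped like the ring2 but purple is not meant. Leave any black look-alike of the ring4 alone.

How it is judged:
By the outcome, as a careful person would: the job done as asked, in the order asked, and still so for the second after the job is handed in, with the robot touching nothing.
It also fails if it takes over 72 s, if anything falls off the work surface, if the arm or the gripper's body presses on something with over 40 N, if the wrist force passes 120 N, or if a joint passes its speed limit or range.

## Working session

There is one attempt and no reset: what is moved stays moved. The work goes in short steps, Python scripts to look and compute and a tool call to move; the robot and the scene stay as the last step left them, time stands still between calls to the robot, and variables do not carry over. Pictures are saved under pics/ and viewed, at most 10 in all, crops included, and the job is handed in when it is done.

Besides the shell and the picture viewer there is one more tool, called after "Request:" as name(argument=value, ...) on one line, values as JSON. move_arm: Moves the arm, as the interface text tells. Its arguments: {"type":"object","properties":{"plan":{"type":"array","items":{"type":"number"}},"newtons":{"type":"number"}},"required":["plan"]}

```bash
mkdir -p pics; ls
python3 - <<'E'
from plant import ctrl,cams
import cv2,json
s=ctrl.get_state();print(s)
for n in["scene","side","wrist"]:
    c=cams.read_camera(n);cv2.imwrite(f"pics/{n}0.png",c["color"][:,:,::-1])
    print(n,{k:(v.tolist() if hasattr(v,'tolist') else v) for k,v in c.items() if k!="color"})
E
```

```text
pics
{'time': 0.0, 'qpos': array([ 1.03302973e+00,  2.87182904e-01,  1.57818748e+00,  4.62355994e-06,
        1.27859301e+00, -1.50001403e-01]), 'dq': array([ 8.97494493e-04,  1.64957394e-03,  3.56718803e-04,  9.76299184e-05,
       -1.17957764e-03,  2.42977702e-04]), 'joint_efforts': array([-7.45625075e-04, -4.05989277e+01, -2.92620331e+01, -1.13786580e-04,
        5.80940410e-03,  5.25858141e-06]), 'eef_pos': array([0.25481462, 0.62424467, 0.19103012]), 'tcp_rot': array([ 1.92670707e-01,  9.81262755e-01, -1.11522639e-03, -4.01727592e-04]), 'contact_force': array([-0.51587474,  0.05368185,  0.06714744]), 'wrist_torque': array([-0.0227137 ,  0.00893017, -0.00315503]), 'finger_force': 0.0, 'opening': 0.9974386714764568}
scene {'fov_y': 44.24599556824294, 'cx': 319.9735671869284, 'cy': 234.2275175734916, 'origin': [1.4222059081059928, 0.24559537247016056, 0.9234503310884157], 'orientation': [0.2516990323186212, 0.3279387552741853, 0.7180954645006552, 0.5598595125410267]}
side {'fov_y': 57.467595487377686, 'cx': 312.551632010137, 'cy': 237.10427080194575, 'origin': [0.0801985254308844, -0.430817326151107, 0.7792072565730539], 'orientation': [0.34362256002989616, -0.1357663684090309, -0.3609218147826005, 0.8562864433479944]}
wrist {'fov_y': 65.70646984690485, 'cx': 324.4568557387076, 'cy': 244.11230831486526, 'T_tool_cam': [[-0.0010318719176378268, 0.965764801160037, 0.25941720081879266, 0.0647538139261745], [0.9999991493537587, 0.0012035167380463753, -0.0005028312036379362, 0.001392344668943668], [-0.0007978296207209529, 0.2594164612891277, -0.9657652215109641, -0.18230624416574653], [0.0, 0.0, 0.0, 1.0]]}
```

View pics/scene0.png

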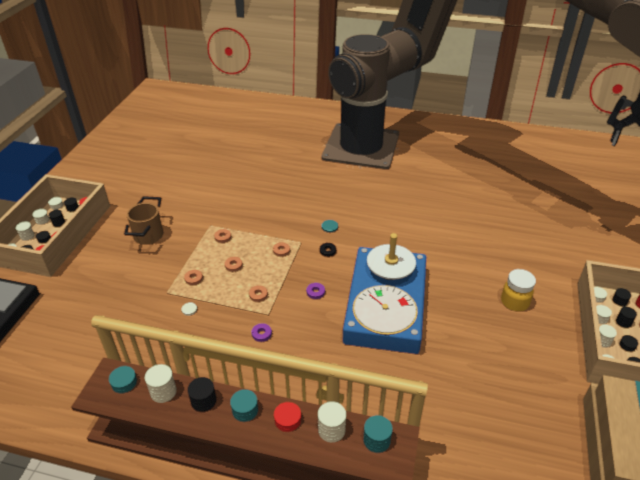

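View pics/side0.png

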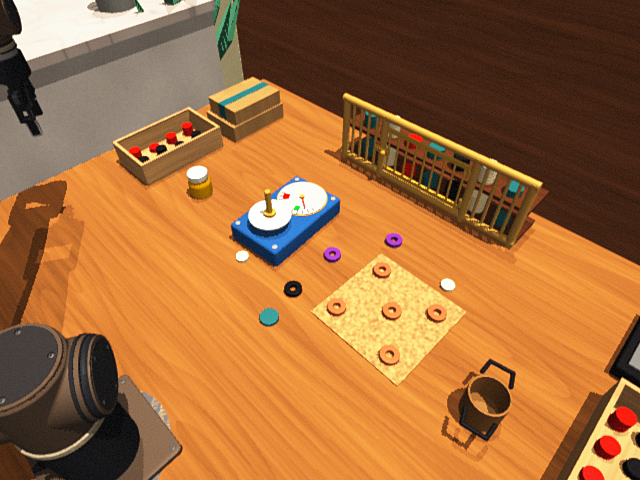

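Scene view: five copper rings sit on the mat at (222,236), (281,249), (233,264), (193,277) and (258,293). Black look-alike at (328,249) and purple ones at (316,291) and (262,332) are off the mat, so not meant. The scale's post is at (393,245). I'll confirm these in enlarged crops.

Run:
```python
import cv2
a=cv2.imread("pics/scene0.png")[220:355,165:435]
b=cv2.imread("pics/side0.png")[175:370,225:470]
A=cv2.resize(a,None,fx=2.9,fy=2.9,interpolation=cv2.INTER_CUBIC);cv2.imwrite("pics/sc1.png",A)
B=cv2.resize(b,None,fx=3,fy=3,interpolation=cv2.INTER_CUBIC);cv2.imwrite("pics/si1.png",B)
```

```text
(no output)
```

View pics/sc1.png

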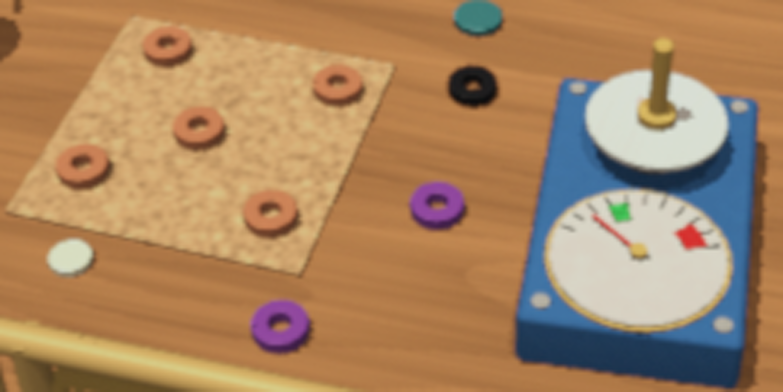

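View pics/si1.png

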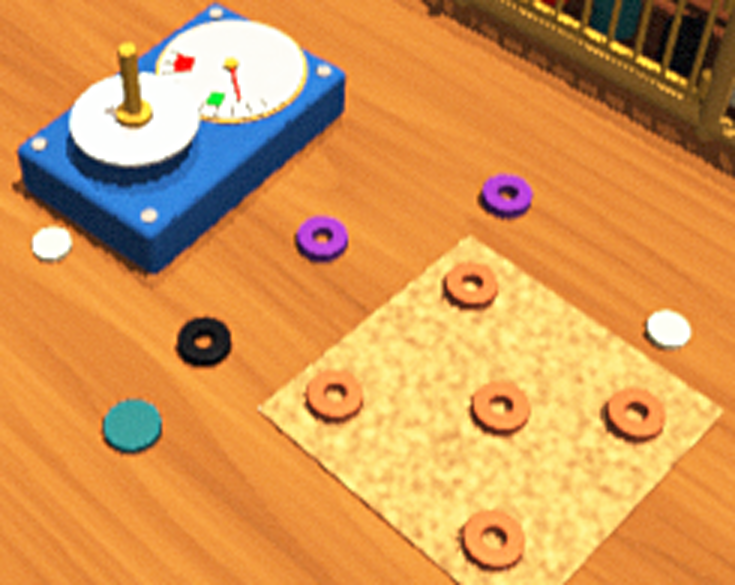

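```bash
cat > h.py <<'E'
import numpy as np
from scipy.spatial.transform import Rotation as R
CAM={"scene":dict(f=240/np.tan(np.radians(44.24599556824294)/2),c=(319.9735671869284,234.2275175734916),o=[1.4222059081059928,0.24559537247016056,0.9234503310884157],q=[0.2516990323186212,0.3279387552741853,0.7180954645006552,0.5598595125410267]),
"side":dict(f=240/np.tan(np.radians(57.467595487377686)/2),c=(312.551632010137,237.10427080194575),o=[0.0801985254308844,-0.430817326151107,0.7792072565730539],q=[0.34362256002989616,-0.1357663684090309,-0.3609218147826005,0.8562864433479944])}
def ray(n,u,v):
    k=CAM[n];d=R.from_quat(k["q"]).apply([(u-k["c"][0])/k["f"],-(v-k["c"][1])/k["f"],-1]);return np.array(k["o"]),d/np.linalg.norm(d)
def plane(n,u,v,z):
    o,d=ray(n,u,v);return o+d*(z-o[2])/d[2]
def tri(p,q):
    A=np.zeros((3,3));b=np.zeros(3);rs=[ray("scene",*p),ray("side",*q)]
    for o,d in rs:
        M=np.eye(3)-np.outer(d,d);A+=M;b+=M@o
    x=np.linalg.solve(A,b);return x,max(np.linalg.norm((np.eye(3)-np.outer(d,d))@(x-o)) for o,d in rs)
E
python3 - <<'E'
from h import *
np.set_printoptions(precision=1,suppress=True)
a=lambda u,v:(165+(u+.5)/2.9-.5,220+(v+.5)/2.9-.5)
b=lambda u,v:(225+(u+.5)/3-.5,175+(v+.5)/3-.5)
P={"A":((167,41),(493,535),16),"B":((338,81),(335,392),16),"C":((199,124),(501,403),16),"D":((83,162),(636,409),16),"E":((271,209),(471,283),16),
"post":((663,44),(127,47),149),"pan":((657,118),(134,118),79),"piv":((639,250),(231,63),55),
"s1":((578,88),(148,215),51),"s2":((739,106),(39,144),51),"s3":((541,300),(324,70),51),"s4":((724,324),(217,13),51),"purp1":((437,202),(322,236),12),"black":((473,84),(204,340),12),"coin2":((0,0),(51,243),8),"coin1":((70,256),(669,328),8)}
for k,(p,q,z) in P.items():
    x,e=tri(a(*p),b(*q));print(k,x*1e3,round(e*1e3,1),plane("scene",*a(*p),z/1e3)[:2]*1e3,plane("side",*b(*q),z/1e3)[:2]*1e3)
E
```

```text
A [ 469.9 -236.7   15.4] 1.3 [ 471.1 -237.6] [ 469.  -235.7]
B [481.  -89.4  14. ] 0.9 [483.6 -89.5] [479.6 -89.5]
C [ 553.8 -178.2   14.4] 1.0 [ 555.8 -178.3] [ 552.5 -177.9]
D [ 613.9 -247.8   14.9] 0.9 [ 615.2 -248.1] [ 612.7 -247.2]
E [624.1 -96.3  13.4] 1.0 [626.9 -96.2] [621.9 -96.5]
post [529.1 166.  148. ] 1.4 [531.6 165. ] [528.2 166.8]
pan [527.9 166.7  76.5] 1.1 [531.5 166.1] [526.1 165.8]
piv [639.1 173.6  58.3] 1.1 [637.  172.4] [641.5 177.6]
s1 [482.  101.8  50.4] 1.5 [483.9 100.8] [481.3 103. ]
s2 [472.8 221.1  50.2] 1.1 [474.6 220.4] [472.1 221.7]
s3 [692.  117.5  51.1] 1.0 [692.6 116.7] [691.9 118.6]
s4 [682.8 236.8  50.5] 0.5 [683.6 236.4] [682.2 236.9]
purp1 [584.   18.1   9.1] 1.2 [587.5  17.9] [581.7  17.6]
black [451.7  12.8   7.3] 0.9 [457.3  13.3] [449.1  11.1]
coin2 [ 461.8 -156.4  196.8] 201.8 [ 447.3 -397.1] [432.8 167.2]
coin1 [ 696.2 -223.4    6.2] 1.0 [ 697.9 -223.4] [ 694.2 -223. ]
```

Both cameras agree to about 2 mm. The five copper rings are the ones on the mat, and the post is near (529,166). I'll start with ring B at (481,-89).

Request:
move_arm(plan=[28,-41,0,0,0,0,60,28,-41,0,0,0,0,60,28,-41,0,0,0,0,60,28,-41,0,0,0,0,60,28,-41,0,0,0,0,60,28,-41,0,0,0,0,60,28,-41,0,0,0,0,60,28,-41,0,0,0,0,60,0,-48,0,0,0,0,60,0,-48,0,0,0,0,60,0,-48,0,0,0,0,60,0,-48,0,0,0,0,60], newtons=30)

```text
time: 1.35
eef_pos: [0.4787, 0.1031, 0.1922]
tcp_rot: [0.193, 0.981, -0.0, -0.0]
contact_force: [1.6, -0.2, -1.2]
opening: 0.701
finger_force: 0.0
```

Request:
move_arm(plan=[0,-48,0,0,0,0,60,0,-48,0,0,0,0,60,0,-48,-10,0,0,0,60,2,-49,-10,0,0,0,60,0,0,-45,0,0,0,60,0,0,-35,0,0,0,60,0,0,0,0,0,0,60,0,0,0,0,0,0,60])

```text
time: 2.15
eef_pos: [0.4809, -0.0879, 0.0925]
tcp_rot: [0.193, 0.981, 0.0, -0.001]
contact_force: [-0.2, 0.9, 0.4]
opening: 0.702
finger_force: 0.0
```

Run:
```python
from plant import ctrl,cams
import cv2
s=ctrl.get_state();c=cams.read_camera("wrist");print(s["time"],s["eef_pos"],s["tcp_rot"],s["contact_force"],s["opening"])
cv2.imwrite("pics/w1.png",c["color"][:,:,::-1])
```

```text
2.15 [ 0.48093839 -0.08789342  0.09245118] [ 1.92629723e-01  9.81271280e-01  1.38497130e-04 -6.66976805e-04] [-0.1619156   0.89523498  0.44823192] 0.7021367665038978
```

View pics/w1.png

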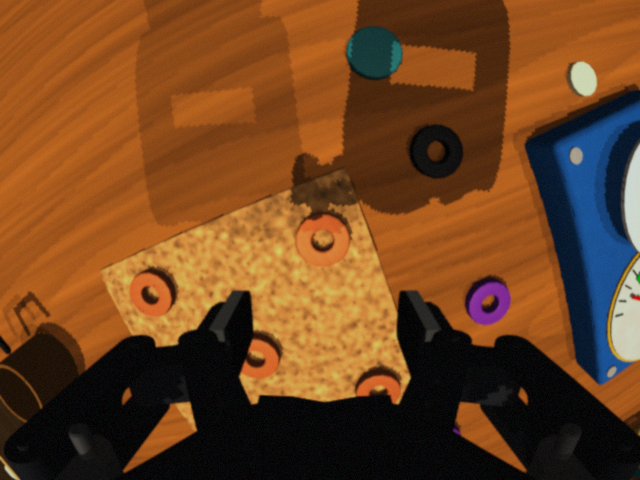

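Wrist view: ring B's hole is at about (323,240), centred between the fingers. The black look-alike is at (437,151) and the striker at (374,52).

```bash
cat >> h.py <<'E'
T=np.array([[-0.0010318719176378268,0.965764801160037,0.25941720081879266,0.0647538139261745],[0.9999991493537587,0.0012035167380463753,-0.0005028312036379362,0.001392344668943668],[-0.0007978296207209529,0.2594164612891277,-0.9657652215109641,-0.18230624416574653],[0,0,0,1]])
FW=240/np.radians(65.70646984690485/2);FWT=240/np.tan(np.radians(65.70646984690485/2))
def wplane(s,u,v,z,f=FWT):
    x,y=u-324.4568557387076,v-244.11230831486526;r=np.hypot(x,y)+1e-9;t=r/f
    d=np.array([np.sin(t)*x/r,-np.sin(t)*y/r,-np.cos(t)]);Q=R.from_quat(s["tcp_rot"])
    o=np.array(s["eef_pos"])+Q.apply(T[:3,3]);d=Q.apply(T[:3,:3]@d);return o+d*(z-o[2])/d[2]
E
python3 - <<'E'
from h import *
from plant import ctrl
s=ctrl.get_state();print(s["eef_pos"])
for p in[(323,240),(153,292),(258,358),(379,390)]:print(p,wplane(s,*p,.016)*1e3)
E
```

```text
[ 0.48225645 -0.08822576  0.09401175]
(323, 240) [484.52898878 -88.63831126  16.        ]
(153, 292) [ 472.23655867 -233.81365706   16.        ]
(258, 358) [ 557.45512604 -176.86074026   16.        ]
(379, 390) [627.36205857 -94.6933661   16.        ]
```

Request:
move_arm(plan=[2,-1,-30,0,0,0,60,0,0,-40,0,0,0,60,0,0,-10,0,0,0,60,0,0,-6.5,0,0,0,60,0,0,0,0,0,0,36,0,0,0,0,0,0,36,0,0,0,0,0,0,36,0,0,0,0,0,0,36])

```text
time: 3.0
eef_pos: [0.4841, -0.0894, 0.0071]
tcp_rot: [0.193, 0.981, -0.0, 0.001]
contact_force: [-0.5, -0.7, -0.7]
opening: 0.418
finger_force: 0.0
```

Run:
```python
from plant import ctrl,cams
import cv2
s=ctrl.get_state();c=cams.read_camera("wrist");print(s["time"],s["eef_pos"],s["contact_force"],s["opening"]*85.4,s["finger_force"])
cv2.imwrite("pics/w2.png",c["color"][:,:,::-1])
```

```text
3.0 [ 0.48409293 -0.08942814  0.00712038] [-0.54975488 -0.6623309  -0.74409084] 35.66666728663993 0.0
```

View pics/w2.png

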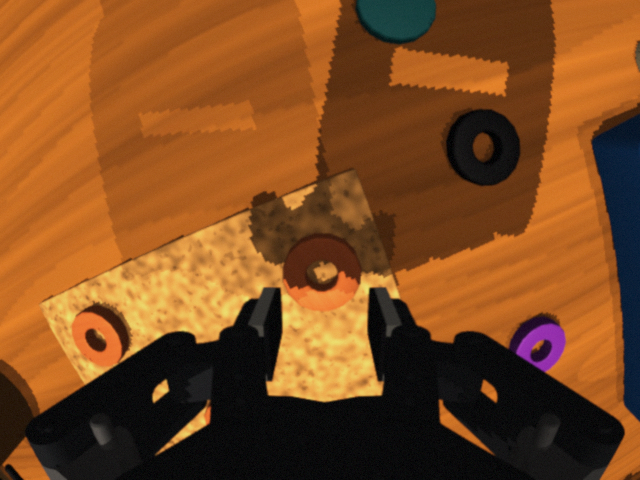

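```bash
cat >> h.py <<'E'
def wproj(pt):
    p=np.linalg.inv(T)@np.append(pt,1);r=np.hypot(p[0],p[1])+1e-12;t=np.arctan2(r,-p[2])
    return 324.4568557387076+FWT*t*p[0]/r,244.11230831486526-FWT*t*p[1]/r
E
python3 - <<'E'
from h import *
from plant import ctrl
s=ctrl.get_state();print(s["eef_pos"],wplane(s,321,271,.016)*1e3)
for x in(-11,0,11):
  for z in (0,-5,-10,-19,-30):print(x,z,[np.round(wproj([x/1e3,y/1e3,z/1e3])) for y in(-20,20)])
E
```

```text
[ 0.48389263 -0.08934738  0.00688998] [479.61289449 -87.85380466  16.        ]
-11 0 [array([284., 293.]), array([359., 293.])]
-11 -5 [array([283., 296.]), array([360., 296.])]
-11 -10 [array([282., 300.]), array([361., 300.])]
-11 -19 [array([280., 308.]), array([363., 308.])]
-11 -30 [array([278., 318.]), array([365., 318.])]
0 0 [array([283., 273.]), array([360., 273.])]
0 -5 [array([282., 277.]), array([361., 277.])]
0 -10 [array([281., 280.]), array([362., 280.])]
0 -19 [array([279., 287.]), array([364., 287.])]
0 -30 [array([276., 296.]), array([366., 296.])]
11 0 [array([283., 253.]), array([361., 253.])]
11 -5 [array([282., 256.]), array([361., 256.])]
11 -10 [array([280., 259.]), array([362., 259.])]
11 -19 [array([278., 265.]), array([364., 265.])]
11 -30 [array([275., 273.]), array([367., 273.])]
```

Run:
```python
from plant import ctrl,cams
import cv2,numpy as np
o=[]
for n,(u,v) in {"scene":(281,240),"side":(337,290)}.items():
    c=cams.read_camera(n)["color"][:,:,::-1];o.append(cv2.resize(c[v-50:v+50,u-40:u+40],None,fx=5,fy=5,interpolation=cv2.INTER_CUBIC))
cv2.imwrite("pics/m1.png",np.hstack(o))
```

```text
(no output)
```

View pics/m1.png

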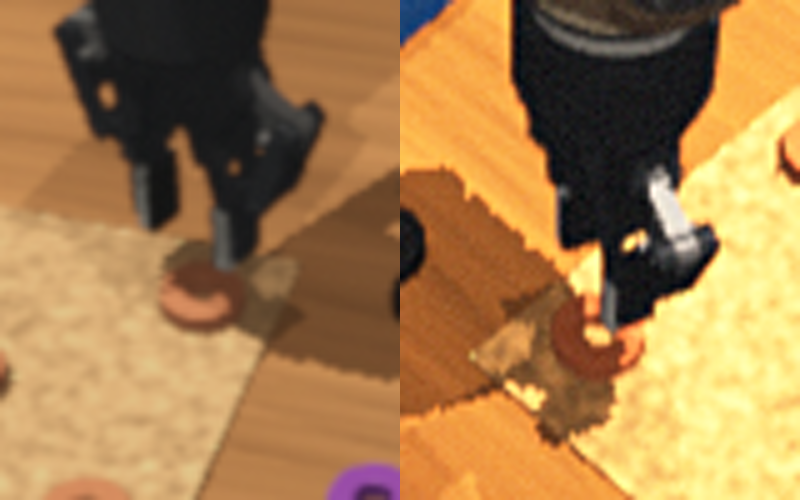

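Run:
```python
from h import *
from plant import ctrl
s=ctrl.get_state();print(s["eef_pos"],s["tcp_rot"],s["qpos"])
a=lambda u,v:(241+u/5,190+v/5)
b=lambda u,v:(297+u/5,240+v/5)
for p,q in[((155,228),(215,325)),((228,265),(168,245)),((203,280),(200,330))]:print(tri(a(*p),b(*q)))
```

```text
[ 0.48347641 -0.08919637  0.00637469] [ 1.92714952e-01  9.81254703e-01 -7.01129004e-05  3.87723356e-04] [-3.89148050e-01  1.28556465e-01  2.14341662e+00  1.68426492e-05
  8.68831649e-01 -1.57209879e+00]
(array([ 0.47372815, -0.10914062,  0.04115193]), np.float64(0.0038914834410332436))
(array([ 0.48970007, -0.06914027,  0.04160568]), np.float64(0.004569522412148386))
(array([ 0.47895574, -0.09085715,  0.01618432]), np.float64(0.0008659377711220018))
```

The finger ends are actually at z≈41 while the reported TCP is at 7, so the ring wasn't touched. I'll reopen and lower gently, watching the force.

Request:
move_arm(plan=[0,0,0,0,0,0,60,0,0,0,0,0,0,60,0,0,0,0,0,0,60,0,0,-2,0,0,0,60,0,0,-2,0,0,0,60,0,0,-2,0,0,0,60,0,0,-2,0,0,0,60,0,0,0,0,0,0,60])

```text
time: 3.95
eef_pos: [0.4828, -0.0889, -0.0025]
tcp_rot: [0.193, 0.981, 0.0, -0.0]
contact_force: [0.2, -0.3, -0.4]
opening: 0.703
finger_force: 0.0
```

Request:
move_arm(plan=[0,0,-5,0,0,0,60,0,0,-5,0,0,0,60,0,0,-4,0,0,0,60,0,0,-3,0,0,0,60,0,0,-3,0,0,0,60,0,0,0,0,0,0,60])

```text
time: 4.55
eef_pos: [0.4829, -0.0889, -0.0226]
tcp_rot: [0.193, 0.981, 0.0, -0.0]
contact_force: [0.0, -0.1, -0.0]
opening: 0.707
finger_force: 0.0
```

Run:
```python
from plant import ctrl,cams
import cv2,numpy as np
o=[];print(ctrl.get_state()["contact_force"],ctrl.get_state()["eef_pos"])
for n,(u,v) in {"scene":(281,240),"side":(337,290)}.items():
    c=cams.read_camera(n)["color"][:,:,::-1];o.append(cv2.resize(c[v-50:v+50,u-40:u+40],None,fx=5,fy=5,interpolation=cv2.INTER_CUBIC))
cv2.imwrite("pics/m2.png",np.hstack(o))
```

```text
[ 0.03638064 -0.06813371 -0.01104682] [ 0.48285414 -0.08894394 -0.02258748]
```

View pics/m2.png

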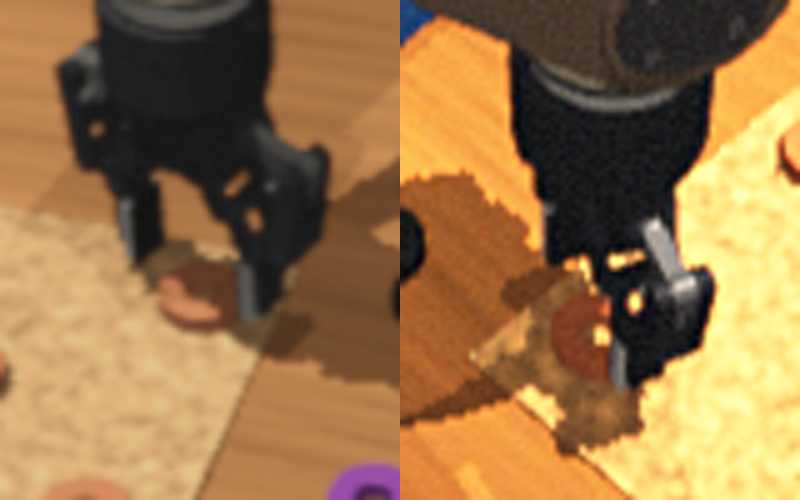

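Run:
```python
from h import *
a=lambda u,v:(241+u/5,190+v/5)
b=lambda u,v:(297+u/5,240+v/5)
for p,q in[((140,265),(225,385)),((252,320),(155,262))]:print(tri(a(*p),b(*q)))
```

```text
(array([ 0.46976505, -0.11941397,  0.01282444]), np.float64(0.0038918340773336437))
(array([ 0.49416173, -0.05779469,  0.01455887]), np.float64(0.004495305191640055))
```

The tips are about 35 mm short of the reported TCP; I'll treat that as a fixed offset and go on.

Request:
move_arm(plan=[0,0,-2,0,0,0,60,0,0,-2,0,0,0,60,0,0,-2,0,0,0,60,0,0,0,0,0,0,36,0,0,0,0,0,0,34,0,0,0,0,0,0,34,0,0,0,0,0,0,34])

```text
time: 5.35
eef_pos: [0.4834, -0.0891, -0.0279]
tcp_rot: [0.193, 0.981, -0.0, 0.0]
contact_force: [-0.3, 0.3, 2.1]
opening: 0.442
finger_force: 30.3
```

Request:
move_arm(plan=[0,0,15,0,0,0,34,0,0,40,0,0,0,34,0,0,45,0,0,0,34,0,0,45,0,0,0,34,0,5,19.5,0,0,0,34,8,40,0,0,0,0,34,8,45,0,0,0,0,34,8,45,0,0,0,0,34,8,45,0,0,0,0,34,8,40,0,0,0,0,34,8,35,0,0,0,0,34,0,0,0,0,0,0,34])

```text
time: 6.55
eef_pos: [0.5311, 0.1696, 0.1359]
tcp_rot: [0.19, 0.982, 0.001, -0.0]
contact_force: [-1.4, -0.3, -0.7]
opening: 0.439
finger_force: 30.7
```

Run:
```python
from plant import ctrl,cams
import cv2,numpy as np
from h import *
s=ctrl.get_state();print(s["contact_force"],s["eef_pos"],s["finger_force"])
def proj(n,p):
    k=CAM[n];q=R.from_quat(k["q"]).inv().apply(np.array(p)-k["o"]);return k["c"][0]+k["f"]*q[0]/-q[2],k["c"][1]+k["f"]*q[1]/q[2]
o=[]
for n in("scene","side"):
    u,v=np.round(proj(n,[.53,.166,.15])).astype(int);print(n,u,v)
    c=cams.read_camera(n)["color"][:,:,::-1];cv2.imwrite(f"pics/{n}h.png",c);o.append(cv2.resize(c[v-50:v+50,u-40:u+40],None,fx=5,fy=5,interpolation=cv2.INTER_CUBIC))
cv2.imwrite("pics/m3.png",np.hstack(o))
w=cams.read_camera("wrist")["color"][:,:,::-1];cv2.imwrite("pics/w3.png",w)
```

```text
[-1.39068579 -0.28459918 -0.73021815] [0.5310873  0.16960241 0.13593551] 30.684444441867527
scene 394 234
side 268 190
```

View pics/m3.png

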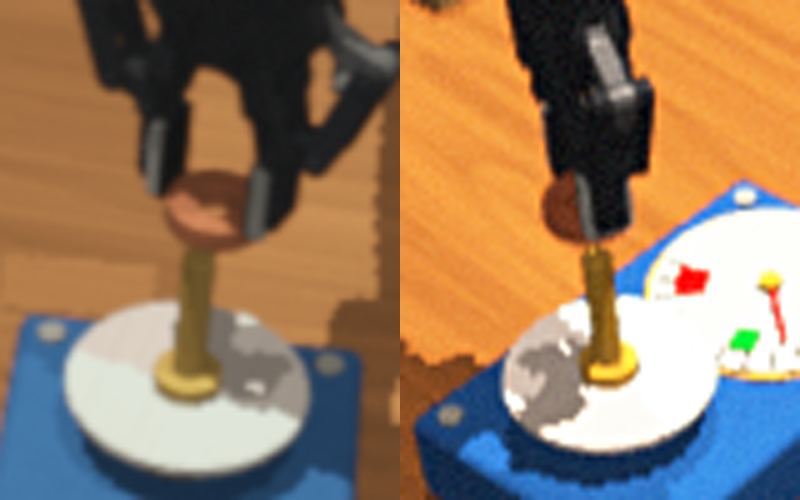

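Ring B is held just above the post, and the needle is short of the green. I'll measure the offset from the wrist image in code.

Run:
```python
import cv2,numpy as np
from h import *
for z in(-.044,-.032):print(z,wproj([0,0,z]))
w=cv2.imread("pics/w3.png");h=cv2.cvtColor(w,cv2.COLOR_BGR2HSV)
for v in range(236,360,3):
    r=""
    for u in range(250,400,2):
        H,S,V=h[v,u]; r+= "#" if V<45 else "w" if S<70 else "c" if H<13 else "y" if H<32 else "b" if 95<H<125 else "?"
    print(v,r)
```

```text
-0.044 (np.float64(320.94459387974604), np.float64(309.3242368515298))
-0.032 (np.float64(321.1631309284395), np.float64(297.76804975385267))
236 wwwwwwwwwwwwwwwwwwwwwwwwwwwyyyyyyyyyyyyyyyyyyyywwwwwwwwwwwwwwwwwwwwwwwwwwwb
239 wwwwwwwwwwwwwwwwwwwwwwwwwwwyyyyyyyyyyyyyyyyyyyywwwwwwwwwwwwwwwwwwwwwwwwwwwb
242 wwwwwwwwwwwwwwwwwwwwwwwwwwyyyyyyyyyyyyyyyyyyyyyywwwwwwwwwwwwwwwwwwwwwwwwwwb
245 wwwwwwwwwwwwwwwwwwwwwwwwwwyyyyyyyyyyyyyyyyyyyyyywwwwwwwwwwwwwwwwwwwwwwwwwwb
248 wwwwwwwwwwwwwwwwwwwwwwwwwwyyyyyyyyyyyyyyyyyyyyywwwwwwwwwwwwwwwwwwwwwwwwwwwb
251 wwwwwwwwwwwwwwwwwwwwwwwwwwyyyyyyyyyyyyyyyyyyyyywwwwwwwwwwwwwwwwwwwwwwwwwwbb
254 bwwwwwwwwwwwwwwwwwwwwwwwwwwyyyyyyyyyyyyyyyyyyyywwwwwwwwwwwwwwwwwwwwwwwwwwbb
257 bwwwwwwwwwwwwwwwwwwwwwwwwwwwyyyccccccccccccyyywwwwwwwwwwwwwwwwwwwwwwwwwwwbb
260 bwwwwwwwwwwwwwwwwwwwwwwwwwwwyccccccccccccccccccwwwwwwwwwwwwwwwwwwwwwwwwwbbb
263 bbwwwwwwwwwwwwwwwwwwwwwwwccccccccccccccccccccccccccwwwwwwwwwwwwwwwwwwwwwbbb
266 bbwwwwwwwwwwwwwwwwwwwwwccccccccccccccccccccccccccccccwwwwwwwwwwwwwwwwwwbbbb
269 bbbwwwwwwwwwwwwwwwwwwcccccccccccccccccccccccccccccccccwwwwwwwwwwwwwwwwwbbb
[... 1701 characters left out ...]
bbbbbb?ccccccccccccccccccccccccccccccccwwwwwww#########ww###
338 ###############bbbbbbbbcccccccccccccccccccccccccccccywwwwwwww##############
341 ##############bbbbbbbbbb?cccccccccccccccccccccccccywwwwwwwwww##############
344 ##############cwbbbbbbbbbbbbyyccccccccccccccccccywwwwwwwwwwwww#############
347 ##############ycwbbbbbbbbbbbyywwcccccccccccccccccccccwwwwwwwww#############
350 #############cyycbbbbbbbbbbbyywwwwwwwwwwwwwwwwcccccccccccccccc#############
353 #############yyyycbbbbbbbbbbyywwwwwwwwwwwwwwwwwwwwwwwwwcccccccc############
356 #############cyyyycbbbbbbbbbyywwwwwwwwwwwwwwwwwwwwwwwwwwwwwwwww############
359 ############cyyyyyycbbbbbbbbyywwwwwwwwwwwwwwwwwwwwwwwwwwwwwwwww############
```

Run:
```python
import cv2,numpy as np
from h import *
w=cv2.imread("pics/w3.png");h=cv2.cvtColor(w,cv2.COLOR_BGR2HSV)
for v in range(190,258,4):
    print(v,"".join("#" if V<45 else "w" if S<70 else "c" if H<13 else "y" if H<32 else "b" if 95<H<125 else "?" for H,S,V in h[v,286:366:2]))
# full-width pan extents
for v in range(130,300,10):
    m=np.where(h[v,180:470,1]<70)[0]+180;print(v,m.min() if len(m) else None,m.max() if len(m) else None,end="; ")
```

```text
190 wwwwwwwwwwwwwwwwwwwwwwwwwwwwwwwwwwwwwwww
194 wwwwwwwwwwwwwwwwwwwwwwwwwwwwwwwwwwwwwwww
198 wwwwwwwwwwwwwwwwwwwwwwwwwwwwwwwwwwwwwwww
202 wwwwwwwwwwwwwwwwwwwwwwwwwwwwwwwwwwwwwwww
206 wwwwwwwwwwwwwwwwwwwwwwwwwwwwwwwwwwwwwwww
210 wwwwwwwwwwwwwwwwwwwwwwwwwwwwwwwwwwwwwwww
214 wwwwwwwwwwwwwwwwwwwwwwwwwwwwwwwwwwwwwwww
218 wwwwwwwwwwwwwwwwwwwwwwwwwwwwwwwwwwwwwwww
222 wwwwwwwwwwwwwwwwwwwwwwwwwwwwwwwwwwwwwwww
226 wwwwwwwwwwwwwwyyyyyyyyyyywwwwwwwwwwwwwww
230 wwwwwwwwwwwyyyyyyyyyyyyyyyywwwwwwwwwwwww
234 wwwwwwwwwwyyyyyyyyyyyyyyyyyyywwwwwwwwwww
238 wwwwwwwwwyyyyyyyyyyyyyyyyyyyywwwwwwwwwww
242 wwwwwwwwyyyyyyyyyyyyyyyyyyyyyywwwwwwwwww
246 wwwwwwwwyyyyyyyyyyyyyyyyyyyyyywwwwwwwwww
250 wwwwwwwwyyyyyyyyyyyyyyyyyyyyywwwwwwwwwww
254 wwwwwwwwwyyyyyyyyyyyyyyyyyyyywwwwwwwwwww
130 269 383; 140 358 388; 150 289 289; 160 270 270; 170 251 342; 180 233 364; 190 216 411; 200 201 384; 210 212 390; 220 207 424; 230 213 396; 240 249 396; 250 224 395; 260 252 393; 270 235 390; 280 241 385; 290 247 424;
```

Run:
```python
from h import *
s={"tcp_rot":[.1925,.981296,0,0],"eef_pos":[0,0,.1355]}
Rm=R.from_quat(s["tcp_rot"])
def tool(u,v,z):return Rm.inv().apply(wplane(s,u,v,z)-s["eef_pos"])*1e3
print("hole",tool(324.5,302,.1795),"seat",tool(323.5,245,.087))
for n,e,p in(("w1",[.481,-.088,.092],(323,240)),("w2",[.483,-.089,.0065],(321.5,271.5))):
    s["eef_pos"]=e;print(n,tool(*p,.016), wplane(s,*p,.016)*1e3)
```

```text
hole [  3.29202795   1.45676771 -44.        ] seat [ 2.16555385  0.89620418 48.5       ]
w1 [-1.57388188  0.48459902 76.        ] [482.6403187  -88.14592797  16.        ]
w2 [ 4.38254457  0.01286661 -9.5       ] [478.94711838 -87.33236302  16.        ]
```

Run:
```python
from plant import ctrl,cams
import cv2,numpy as np
from h import *
for i in range(3):
    s=ctrl.get_state();c=cams.read_camera("wrist");print(s["time"],s["eef_pos"],s["tcp_rot"],s["contact_force"])
w=c["color"][:,:,::-1];cv2.imwrite("pics/w4.png",w);h=cv2.cvtColor(w,cv2.COLOR_BGR2HSV)
m=((h[...,1]>70)&(h[...,0]>=13)&(h[...,0]<32)&(h[...,2]>45)).astype(np.uint8)
m[:, :290]=0;m[:,360:]=0;m[:215]=0;m[256:]=0
ys,xs=np.nonzero(m)
for v in range(220,256,4):
    x=xs[ys==v];print(v,(x.min(),x.max()) if len(x) else 0,end=" ")
hole=((h[...,0]<13)&(h[...,1]>70)).astype(np.uint8)
print()
for v in range(284,322,4):
    x=np.where(hole[v,295:355]==0)[0]+295;print(v,(x.min(),x.max()) if len(x) else 0,end=" ")
```

```text
6.7 [0.53062111 0.1657365  0.13571563] [ 1.92400974e-01  9.81316107e-01 -4.39869377e-04 -6.07807712e-04] [-0.47733541 -0.34544964 -1.12925726]
6.75 [0.53074072 0.16524621 0.13587596] [ 1.92924441e-01  9.81213437e-01 -3.46288445e-04 -4.80908398e-04] [ 0.00672851 -0.44528884 -0.88105923]
6.8 [0.53087282 0.16496842 0.13603127] [ 1.93266876e-01  9.81146130e-01 -2.50887540e-04 -3.51291158e-04] [ 0.47358098 -0.59883258 -1.19104315]
220 0 224 (np.int64(315), np.int64(335)) 228 (np.int64(312), np.int64(340)) 232 (np.int64(308), np.int64(343)) 236 (np.int64(306), np.int64(345)) 240 (np.int64(304), np.int64(346)) 244 (np.int64(304), np.int64(347)) 248 (np.int64(304), np.int64(345)) 252 (np.int64(305), np.int64(345)) 
284 0 288 (np.int64(321), np.int64(328)) 292 (np.int64(311), np.int64(338)) 296 (np.int64(307), np.int64(341)) 300 (np.int64(306), np.int64(343)) 304 (np.int64(307), np.int64(343)) 308 (np.int64(309), np.int64(340)) 312 (np.int64(313), np.int64(336)) 316 0 320 0
```

Request:
move_arm(plan=[-2,0.5,-10,0,0,0,34,0,0,-6,0,0,0,34,0,0,0,0,0,0,34,0,0,0,0,0,0,34,0,0,0,0,0,0,34])

```text
time: 7.35
eef_pos: [0.5294, 0.1664, 0.1206]
tcp_rot: [0.193, 0.981, 0.0, 0.0]
contact_force: [1.0, -0.4, -0.7]
opening: 0.437
finger_force: 30.7
```

Request:
move_arm(plan=[0,0,-2,0,0,0,34,0,0,-2,0,0,0,34,0,0,-2,0,0,0,34,0,0,0,0,0,0,34,0,0,0,0,0,0,34,0,0,0,0,0,0,34])

```text
time: 7.95
eef_pos: [0.5293, 0.1664, 0.1145]
tcp_rot: [0.193, 0.981, -0.0, 0.0]
contact_force: [0.9, -0.1, -1.2]
opening: 0.436
finger_force: 30.7
```

Request:
move_arm(plan=[0,0,-2,0,0,0,34,0,0,-2,0,0,0,34,0,0,0,0,0,0,34,0,0,0,0,0,0,34,0,0,0,0,0,0,34])

```text
time: 8.45
eef_pos: [0.5294, 0.1663, 0.1106]
tcp_rot: [0.193, 0.981, -0.0, 0.0]
contact_force: [1.9, -0.5, -1.0]
opening: 0.435
finger_force: 30.7
```

```bash
cat > ndl.py <<'E'
# needle from side+scene images: red thin pixels near pivot, in dial-plane coordinates
from plant import ctrl,cams
from h import *
import cv2
def proj(n,p):
    k=CAM[n];q=R.from_quat(k["q"]).inv().apply(np.array(p)-k["o"]);return k["c"][0]+k["f"]*q[0]/-q[2],k["c"][1]+k["f"]*q[1]/q[2]
def dial(n,img,Z=.055):
    h=cv2.cvtColor(img,cv2.COLOR_RGB2HSV).astype(int);piv=(np.array([.5325,.1655])+.107*np.array([.9972,.0747]))
    u,v=map(int,proj(n,[*piv,Z]));out=[]
    for y in range(v-45,v+45):
        for x in range(u-55,u+55):
            H,S,V=h[y,x]
            k="r" if (H<8 or H>172) and S>110 and V>90 else "g" if 45<H<80 and S>110 else None
            if k:
                d=plane(n,x,y,Z)[:2]-piv;a=d[0]*.9972+d[1]*.0747;b=-d[0]*.0747+d[1]*.9972
                r=np.hypot(a,b)
                if .01<r<.06: out.append((k,r*1e3,np.arctan2(-b,a)))  # clockwise from above positive
    return out
if __name__=="__main__":
    s=ctrl.get_state();print(s["time"],s["eef_pos"],s["contact_force"])
    for n in("scene","side"):
        o=dial(n,cams.read_camera(n)["color"])
        for k in "rg":
            for lo,hi in((10,25),(25,35),(35,60)):
                a=np.array([t for kk,r,t in o if kk==k and lo<r<hi]);
                if len(a):
                    hh,e=np.histogram(a,np.arange(-3.2,3.3,.1));print(n,k,lo,len(a),{round(e[i],1):int(hh[i]) for i in range(len(hh)) if hh[i]})
E
python3 ndl.py
```

```text
8.45 [0.52939719 0.16632631 0.11055745] [ 1.86021467 -0.51455608 -1.02285168]
scene r 10 6 {np.float64(2.2): 2, np.float64(2.3): 4}
scene r 25 19 {np.float64(-2.4): 2, np.float64(-2.3): 2, np.float64(-2.2): 2, np.float64(-2.1): 3, np.float64(-2.0): 2, np.float64(-1.9): 2, np.float64(2.2): 2, np.float64(2.3): 4}
scene r 35 45 {np.float64(-2.4): 8, np.float64(-2.3): 7, np.float64(-2.2): 9, np.float64(-2.1): 8, np.float64(-2.0): 9, np.float64(-1.9): 1, np.float64(2.3): 3}
scene g 25 4 {np.float64(2.6): 2, np.float64(2.7): 2}
scene g 35 21 {np.float64(2.5): 3, np.float64(2.6): 8, np.float64(2.7): 8, np.float64(2.8): 2}
side r 10 6 {np.float64(2.3): 2, np.float64(2.4): 4}
side r 25 5 {np.float64(-2.1): 1, np.float64(2.3): 3, np.float64(2.4): 1}
side r 35 33 {np.float64(-2.4): 5, np.float64(-2.3): 6, np.float64(-2.2): 8, np.float64(-2.1): 7, np.float64(-2.0): 5, np.float64(2.3): 2}
side g 25 2 {np.float64(2.6): 1, np.float64(2.7): 1}
side g 35 18 {np.float64(2.6): 5, np.float64(2.7): 6, np.float64(2.8): 6, np.float64(2.9): 1}
```

```bash
cat >> ndl.py <<'E'
def val(n,img):
    o=dial(n,img);f=lambda k,lo,hi:np.mean([t%(2*np.pi) for kk,r,t in o if kk==k and lo<r<hi and (k=="g" or 0<t%(2*np.pi)<3.8)])
    return round(f("r",12,34)-f("g",25,60)+.85,3)
def now(tag=""):
    s=ctrl.get_state();print(tag,s["time"],s["eef_pos"].round(4),s["contact_force"].round(2),s["finger_force"],[val(n,cams.read_camera(n)["color"]) for n in("scene","side")])
E
python3 - <<'E'
from ndl import *
for n in("scene0","sideh","sceneh","side0"):print(n,val(n[:-1] ,cv2.imread(f"pics/{n}.png")[:,:,::-1]))
now()
E
```

```text
scene0 0.409
sideh 0.413
sceneh 0.409
side0 0.413
 8.55 [0.5294 0.1663 0.1105] [ 1.14 -0.55 -0.75] 30.71796500327764 [np.float64(0.469), np.float64(0.472)]
```

Request:
move_arm(plan=[0,0,-2,0,0,0,34,0,0,0,0,0,0,34,0,0,0,0,0,0,34,0,0,0,0,0,0,34])

```text
time: 9.05
eef_pos: [0.5294, 0.1664, 0.1086]
tcp_rot: [0.193, 0.981, 0.0, 0.0]
contact_force: [2.0, -1.2, -0.8]
opening: 0.439
finger_force: 30.7
```

```bash
python3 -c "
from ndl import *
now()"
```

```text
9.05 [0.5294 0.1664 0.1086] [ 1.96 -1.18 -0.75] 30.748324638116173 [np.float64(0.528), np.float64(0.566)]
```

Request:
move_arm(plan=[1,-0.6,0,0,0,0,34,0,0,0,0,0,0,34,0,0,0,0,0,0,34,0,0,0,0,0,0,34])

```text
time: 9.55
eef_pos: [0.5298, 0.166, 0.1081]
tcp_rot: [0.193, 0.981, -0.0, -0.0]
contact_force: [-0.1, 0.1, -0.6]
opening: 0.434
finger_force: 30.7
```

```bash
python3 -c "
from ndl import *
now()"
```

```text
9.55 [0.5298 0.166  0.1081] [-0.13  0.14 -0.63] 30.68415212124819 [np.float64(0.409), np.float64(0.413)]
```

The needle is back at 0.41 with side forces near zero, so the ring is threading. I'll continue down.

Request:
move_arm(plan=[0,0,-3,0,0,0,34,0,0,-3,0,0,0,34,0,0,-3,0,0,0,34,0,0,0,0,0,0,34,0,0,0,0,0,0,34])

```text
time: 10.15
eef_pos: [0.5301, 0.1658, 0.0992]
tcp_rot: [0.193, 0.981, -0.0, -0.0]
contact_force: [-0.3, 0.5, -0.8]
opening: 0.436
finger_force: 30.7
```

```bash
python3 -c "
from ndl import *
now()"
```

```text
10.15 [0.5301 0.1658 0.0992] [-0.32  0.51 -0.76] 30.683018654817715 [np.float64(0.409), np.float64(0.413)]
```

Request:
move_arm(plan=[0,0,-6,0,0,0,34,0,0,-6,0,0,0,34,0,0,-5,0,0,0,34,0,0,-4,0,0,0,34,0,0,0,0,0,0,34,0,0,0,0,0,0,34])

```text
time: 10.85
eef_pos: [0.5302, 0.1658, 0.0783]
tcp_rot: [0.193, 0.981, -0.0, -0.0]
contact_force: [-0.8, 0.5, -1.0]
opening: 0.437
finger_force: 30.7
```

```bash
python3 -c "
from ndl import *
now()"
```

```text
10.85 [0.5302 0.1658 0.0783] [-0.84  0.53 -0.95] 30.68042683589738 [np.float64(0.409), np.float64(0.409)]
```

Request:
move_arm(plan=[0,0,-5,0,0,0,34,0,0,-5,0,0,0,34,0,0,-4,0,0,0,34,0,0,-3,0,0,0,34,0,0,0,0,0,0,34,0,0,0,0,0,0,34])

```text
time: 11.55
eef_pos: [0.5302, 0.1658, 0.0613]
tcp_rot: [0.193, 0.981, -0.0, -0.0]
contact_force: [0.3, 0.0, -1.2]
opening: 0.437
finger_force: 30.7
```

```bash
python3 -c "
from ndl import *
now()"
```

```text
11.55 [0.5302 0.1658 0.0613] [ 0.34  0.04 -1.22] 30.683067117934115 [np.float64(0.409), np.float64(0.409)]
```

Request:
move_arm(plan=[0,0,-3,0,0,0,34,0,0,-2,0,0,0,34,0,0,-2,0,0,0,34,0,0,0,0,0,0,34,0,0,0,0,0,0,34,0,0,0,0,0,0,34])

```text
time: 12.25
eef_pos: [0.5303, 0.1658, 0.0545]
tcp_rot: [0.193, 0.981, 0.0, 0.0]
contact_force: [-0.0, 1.3, -1.0]
opening: 0.437
finger_force: 30.7
```

```bash
python3 -c "
from ndl import *
now()"
```

```text
12.25 [0.5303 0.1658 0.0545] [-0.03  1.33 -1.01] 30.68534905440174 [np.float64(0.409), np.float64(0.35)]
```

Request:
move_arm(plan=[0,0,-1.5,0,0,0,34,0,0,-1,0,0,0,34,0,0,0,0,0,0,34,0,0,0,0,0,0,34,0,0,0,0,0,0,34])

```text
time: 12.85
eef_pos: [0.5305, 0.1659, 0.0521]
tcp_rot: [0.193, 0.981, 0.0, 0.0]
contact_force: [1.3, 0.3, 0.2]
opening: 0.436
finger_force: 30.8
```

```bash
python3 -c "
from ndl import *
now()"
```

```text
12.85 [0.5305 0.1659 0.0521] [1.32 0.35 0.18] 30.79139751236653 [np.float64(0.623), np.float64(0.589)]
```

Request:
move_arm(plan=[0,0,0,0,0,0,46,0,0,0,0,0,0,52,0,0,0,0,0,0,56,0,0,4,0,0,0,56,0,0,15,0,0,0,56,0,0,30,0,0,0,56,0,0,36,0,0,0,56,0,0,0,0,0,0,60,0,0,0,0,0,0,60,0,0,0,0,0,0,60])

```text
time: 13.95
eef_pos: [0.5296, 0.1657, 0.1365]
tcp_rot: [0.193, 0.981, -0.0, -0.001]
contact_force: [-0.4, -0.6, 0.2]
opening: 0.704
finger_force: 0.0
```

Run:
```python
from ndl import *
now()
w=cams.read_camera("wrist")["color"];h=cv2.cvtColor(w,cv2.COLOR_RGB2HSV)
for v in range(210,330,4):
    print(v,"".join("#" if V<45 else "w" if S<70 else "c" if H<13 else "y" if H<32 else "b" if 95<H<125 else "?" for H,S,V in h[v,260:390:2]))
```

```text
13.95 [0.5296 0.1657 0.1365] [-0.45 -0.57  0.2 ] 0.0 [np.float64(0.647), np.float64(0.666)]
210 wwwwwwwwwwwwwwwwwwwwwwwwwwwwwwwwwwwwwwwwwwwwwwwwwwwwwwwwwwwwwwwww
214 wwwwwwwwwwwwwwwwwwwwwwwwwwwwwwwwwwwwwwwwwwwwwwwwwwwwwwwwwwwwwwwww
218 wwwwwwwwwwwwwwwwwwwwwwwwwwwwwwwwccwcwwwwwwwwwwwwwwwwwwwwwwwwwwwww
222 wwwwwwwwwwwwwwwwwwwwwwwwwccccccccccccccccwwwwwwwwwwwwwwwwwwwwwwww
226 wwwwwwwwwwwwwwwwwwwwwwwccccccccccccccccccccywwwwwwwwwwwwwwwwwwwww
230 wwwwwwwwwwwwwwwwwwwwwwccccccccccccccccccccccccwwwwwwwwwwwwwwwwwww
234 wwwwwwwwwwwwwwwwwwwwcccccccccccccccccccccccccccwwwwwwwwwwwwwwwwww
238 wwwwwwwwwwwwwwwwwwwwccccccccccccccccccccccccccccwwwwwwwwwwwwwwwww
242 wwwwwwwwwwwwwwwwwwccccccccccccyyyyyyycccccccccccywwwwwwwwwwwwwwww
246 wwwwwwwwwwwwwwwwwwccccccccccyyyyyyyyyyyccccccccccwwwwwwwwwwwwwwww
250 wwwwwwwwwwwwwwwwwwcccccccccyyyyyyyyyyyyycccccccccwwwwwwwwwwwwwwww
254 wwwwwwwwwwwwwwwwwwcyyyyycccyyyyyyyyyyyyccyyccccccwwwwwwwwwwwwwwww
258 wwwwwwwwwwwwwwwwwwcyyyyyyccyyyyyyyyyyyycyyyycycccwwwwwwwwwwwwwwww
262 wwwwwwwwwwwwwwwwwwwcyyyyyyyyyyyyyyyyyyyyyycyccccwwwwwwwwwwwwwwwww
266 wwwwwwwwwwwwwwwwwwwwcyyy
[... 391 characters left out ...]

290 bbbbbbbwwwwwwwwwwwwwwwwwwwwwwyyyyyyyywwwwwwwwwwwwwwwwwwwwwwwwwwww
294 bbbbbbbbbwwwwwwwwwwwwwwwwwwwwwwwwwwwwwwwwwwwwwwwwwwwwwwwwwwwwwwww
298 bbbbbbbbbbbwwwwwwwwwwwwwwwwwwwwwwwwwwwwwwwwwwwwwwwwwwwwwwwwwwwwww
302 bbbbbbbbbbbbbbwwwwwwwwwwwwwwwwwwwwwwwwwwwwwwwwwwwwwwwwwwwwwwwwwww
306 bbbbbbbbbbbbbbbbbbbwwwwwwwwwwwwwwwwwwwwwwwwwwwwwwwwwwwwwwwwwwwwww
310 wbbbbbbbbbbbbbbbbbbbbbbbbwwwwwwwwwwwwwwwwwwwwwwwwwwwwwwwwwwwwwwww
314 ycbbbbbbbbbbbbbbbbbbbbbbbbbbbbbyyywwwwwwwwwwwwwwwwwwwwwwwwwwwwwww
318 yycbbbbbbbbbbbbbbbbbbbbbbbbbbyyywwwwwwwwww????wwwwwwwwwwwwwwwwwww
322 yyycbbbbbbbbbbbbbbbbbbbbbbbbyyywwwwwwwww????????wwwwwwwwwwwwwwwww
326 yyyycwbbbbbbbbbbbbbbbbbbbbbyyywwwwwwww????????????wwwwwwwwwwwwwww
```

Ring B is flat on its seat and the needle rests at about 0.65. That is below green, since tare ≤0.42 plus ≤0.26 gives at most 0.68. Next is centre ring C.

Request:
move_arm(plan=[0,-20,10,0,0,0,60,4,-45,0,0,0,0,60,4,-48,0,0,0,0,60,4,-48,0,0,0,0,60,4,-48,0,0,0,0,60,4,-48,0,0,0,0,60,4,-47,-10,0,0,0,60,2,-40,-20,0,0,0,60,0,0,-24.5,0,0,0,60,0,0,0,0,0,0,60,0,0,0,0,0,0,60,0,0,0,0,0,0,60])

```text
time: 15.3
eef_pos: [0.5569, -0.1776, 0.0935]
tcp_rot: [0.192, 0.981, -0.0, 0.001]
contact_force: [-0.2, 0.1, -0.1]
opening: 0.702
finger_force: 0.0
```

```bash
cat > hole.py <<'E'
from ndl import *
def ringpx(w,u0,v0,win=45):
    h=cv2.cvtColor(w,cv2.COLOR_RGB2HSV)[v0-win:v0+win,u0-win:u0+win].astype(int);c=w[v0-win:v0+win,u0-win:u0+win].astype(int)
    m=((h[...,0]<12)&(h[...,1]>90)&(h[...,2]>60)).astype(np.uint8)
    n,l,st,ce=cv2.connectedComponentsWithStats(m);i=1+np.argmax(st[1:,4]);b=st[i]
    cs,_=cv2.findContours((l==i).astype(np.uint8),cv2.RETR_EXTERNAL,cv2.CHAIN_APPROX_NONE);e=cv2.fitEllipse(max(cs,key=len))
    return (e[0][0]+u0-win,e[0][1]+v0-win),e[1],b[4],(b[0]+u0-win,b[1]+v0-win,b[2],b[3])
if __name__=="__main__":
    now();w=cams.read_camera("wrist")["color"];print("now",ringpx(w,323,240))
    print("w1",ringpx(cv2.imread("pics/w1.png")[:,:,::-1],323,240))
E
python3 hole.py
```

```text
15.3 [ 0.5569 -0.1776  0.0935] [-0.23  0.05 -0.12] 0.0 [np.float64(0.648), np.float64(0.665)]
now ((323.34523010253906, 229.09568786621094), (41.762393951416016, 52.64474868774414), np.int32(968), (np.int32(294), np.int32(207), np.int32(55), np.int32(52)))
w1 ((323.3085136413574, 231.97434616088867), (37.123165130615234, 48.436309814453125), np.int32(820), (np.int32(296), np.int32(213), np.int32(54), np.int32(41)))
```

Run:
```python
from ndl import *
ws=[cv2.imread("pics/w1.png")[:,:,::-1],cams.read_camera("wrist")["color"]]
print(ctrl.get_state()["eef_pos"])
for w in ws:
    h=cv2.cvtColor(np.ascontiguousarray(w),cv2.COLOR_RGB2HSV)
    for v in range(202,274,2):print(v,"".join("#" if V<45 else "c" if H<13 else "." for H,S,V in h[v,290:356:2]))
```

```text
[ 0.55701227 -0.17778088  0.09377028]
202 .................................
204 .................................
206 .................................
208 .................................
210 .................................
212 .............ccc...c.............
214 ...........cccccccccccc..........
216 .........ccccccccccccccc.........
218 .......ccccccccccccccccccc.......
220 .......ccccccccccccccccccc.......
222 ......ccccccccccccccccccccc......
224 .....ccccccccccccccccccccccc.....
226 .....cccccccccccccccccccccccc....
228 ....cccccccccccccccccccccc.cc....
230 ....ccccccccccc...cccccccc..cc...
232 ...c.......cc.......cccccc..cc...
234 ...c.......c.........c...c..cc...
236 ...c......cc..........c......c...
238 ...c......c...........c......cc..
240 ...c......cc..........c.....cc...
242 ...c......cc..........c....c.c...
244 ...c......ccc........cc.....cc...
246 ...c.......ccc......cc......cc...
248 ....c......cccccc.cccc......c....
250 ....c.......ccccccccc......cc....
252 ..............ccccc.......cc.....
254 .....c..................cccc.....
256 ......c.................ccc.....
[... 973 characters left out ...]
....c.....cc....
238 ..c......ccc........cc...cccc....
240 ..........ccc.....cccc...cccc....
242 ...........cccc###ccc....ccc.....
244 ............cccccccc......cc.....
246 ....c.........cccc......cccc.....
248 .......................cccc......
250 ......c..............ccccc.......
252 .......c..........c..cccc........
254 ........cc......cccccccc.........
256 ............cccccccccc...........
258 ............cccccccc.............
260 .................................
262 .................................
264 .................................
266 .................................
268 .................................
270 .................................
272 .................................
```

Request:
move_arm(plan=[-2.3,-0.5,-30,0,0,0,60,0,0,-40,0,0,0,60,0,0,-30,0,0,0,60,0,0,-12,0,0,0,60,0,0,-5,0,0,0,60,0,0,-3,0,0,0,60,0,0,0,0,0,0,60,0,0,0,0,0,0,36,0,0,0,0,0,0,34,0,0,0,0,0,0,34,0,0,0,0,0,0,34])

```text
time: 16.6
eef_pos: [0.5551, -0.1792, -0.0257]
tcp_rot: [0.193, 0.981, -0.0, 0.001]
contact_force: [-1.0, 0.5, 5.3]
opening: 0.429
finger_force: 29.6
```

Request:
move_arm(plan=[0,0,15,0,0,0,34,0,0,40,0,0,0,34,0,0,45,0,0,0,34,0,0,40,0,0,0,34,-2,30,24,0,0,0,34,-3,45,0,0,0,0,34,-4,48,0,0,0,0,34,-4,48,0,0,0,0,34,-4,48,0,0,0,0,34,-3,48,0,0,0,0,34,-2.7,45,0,0,0,0,34,-1,32.4,0,0,0,0,34])

```text
time: 17.8
eef_pos: [0.5292, 0.1684, 0.1371]
tcp_rot: [0.192, 0.981, 0.0, 0.0]
contact_force: [-0.5, -0.4, -0.7]
opening: 0.426
finger_force: 30.4
```

Request:
move_arm(plan=[0,0,0,0,0,0,34,0,0,0,0,0,0,34,0,0,0,0,0,0,34,0,0,0,0,0,0,34])

```text
time: 18.2
eef_pos: [0.5304, 0.1645, 0.1365]
tcp_rot: [0.194, 0.981, -0.0, 0.0]
contact_force: [-0.1, -0.3, -0.6]
opening: 0.431
finger_force: 30.4
```

Run:
```python
from ndl import *
now()
ws=[cv2.imread("pics/w4.png")[:,:,::-1],cams.read_camera("wrist")["color"]]
for w in ws:
    h=cv2.cvtColor(np.ascontiguousarray(w),cv2.COLOR_RGB2HSV)
    for v in range(254,350,3):print(v,"".join("#" if V<45 else "c" if H<13 and S>70 else "." for H,S,V in h[v,274:380:2]))
```

```text
18.2 [0.5304 0.1645 0.1365] [-0.09 -0.25 -0.58] 30.39099615838495 [np.float64(0.647), np.float64(0.666)]
254 .....................................................
257 ....................cccccccccccc.....................
260 ................ccccccccccccccccccc..................
263 .............cccccccccccccccccccccccccc..............
266 ...........cccccccccccccccccccccccccccccc............
269 .........ccccccccccccccccccccccccccccccccc...........
272 ........ccccccccccccccccccccccccccccccccccc..........
275 .......cccccccccccccccccccccccccccccccccccccc........
278 ......cccccccccccccccccccccccccccccccccccccccc.......
281 .....ccccccccccccccccccccccccccccccccccccccccc.......
284 .....cccccccccccccccccccccccccccccccccccccccccc......
287 ....ccccccccccccccccccccccccccccccccccccccccccc......
290 ###ccccccccccccccccc............ccccccccccccccccc####
293 ###ccccccccccccccc...............cccccccccccccccc####
296 ###cccccccccccccc.................ccccccccccccccc####
299 ###ccccccccccccc...................cccccccccccccc####
302 ###ccccccccccccc...................cccccccccccccc####
305 ###cc
[... 2016 characters left out ...]
####
314 ####cccccccccccccccccccccccccccccccccccccccccccc#####
317 ####ccccccccccccccccccccccccccccccccccccccccccc######
320 ####.ccccccccccccccccccccccccccccccccccccccccc..#####
323 ####..ccccccccccccccccccccccccccccccccccccccc...#####
326 ####...cccccccccccccccccccccccccccccccccccccc...#####
329 ####....cccccccccccccccccccccccccccccccccccc....#####
332 ####......cccccccccccccccccccccccccccccccc......#####
335 ####.......ccccccccccccccccccccccccccccc........#####
338 ###..........ccccccccccccccccccccccccccccc......#####
341 ###c.............cccccccccccccccccc...ccccccc...#####
344 ###.c...............cccccccccc............ccccccc####
347 ##...c.......................................cccc####
```

Request:
move_arm(plan=[0,0,-10,0,0,0,34,0,0,-7,0,0,0,34,0,0,0,0,0,0,34,0,0,0,0,0,0,34,0,0,0,0,0,0,34,0,0,-2,0,0,0,34,0,0,-2,0,0,0,34,0,0,-1,0,0,0,34,0,0,0,0,0,0,34,0,0,0,0,0,0,34,0,0,0,0,0,0,34])

```text
time: 19.45
eef_pos: [0.5303, 0.1657, 0.1146]
tcp_rot: [0.193, 0.981, 0.0, 0.0]
contact_force: [-0.4, 0.9, -1.1]
opening: 0.43
finger_force: 30.4
```

```bash
python3 -c "
from ndl import *
now()"
```

```text
19.45 [0.5303 0.1657 0.1146] [-0.4   0.85 -1.15] 30.39452222357795 [np.float64(0.647), np.float64(0.666)]
```

Request:
move_arm(plan=[0,0,-2,0,0,0,34,0,0,-2,0,0,0,34,0,0,0,0,0,0,34,0,0,0,0,0,0,34,0,0,0,0,0,0,34])

```text
time: 20.05
eef_pos: [0.5302, 0.1657, 0.1104]
tcp_rot: [0.193, 0.981, 0.0, -0.0]
contact_force: [-0.4, 0.3, -0.7]
opening: 0.425
finger_force: 30.4
```

```bash
python3 -c "
from ndl import *
now()"
```

```text
20.05 [0.5302 0.1657 0.1104] [-0.42  0.28 -0.71] 30.394617769197794 [np.float64(0.647), np.float64(0.666)]
```

Request:
move_arm(plan=[0,0,-2,0,0,0,34,0,0,-2,0,0,0,34,0,0,-2,0,0,0,34,0,0,0,0,0,0,34,0,0,0,0,0,0,34,0,0,0,0,0,0,34])

```text
time: 20.75
eef_pos: [0.5303, 0.1657, 0.1045]
tcp_rot: [0.193, 0.981, 0.0, 0.0]
contact_force: [0.4, -0.2, -0.8]
opening: 0.426
finger_force: 30.4
```

```bash
python3 -c "
from ndl import *
now()"
```

```text
20.75 [0.5303 0.1657 0.1045] [ 0.43 -0.24 -0.81] 30.39447752031265 [np.float64(0.647), np.float64(0.666)]
```

Request:
move_arm(plan=[0,0,-6,0,0,0,34,0,0,-6,0,0,0,34,0,0,-6,0,0,0,34,0,0,-6,0,0,0,34,0,0,-4,0,0,0,34,0,0,-3,0,0,0,34,0,0,0,0,0,0,34,0,0,0,0,0,0,34,0,0,0,0,0,0,34])

```text
time: 21.75
eef_pos: [0.5305, 0.1658, 0.0738]
tcp_rot: [0.193, 0.981, 0.0, 0.0]
contact_force: [0.1, -0.4, -0.5]
opening: 0.43
finger_force: 30.4
```

```bash
python3 -c "
from ndl import *
now()"
```

```text
21.75 [0.5305 0.1658 0.0738] [ 0.07 -0.38 -0.49] 30.39498535799794 [np.float64(0.643), np.float64(0.667)]
```

Request:
move_arm(plan=[0,0,-3,0,0,0,34,0,0,-2,0,0,0,34,0,0,-2,0,0,0,34,0,0,0,0,0,0,34,0,0,0,0,0,0,34,0,0,0,0,0,0,34])

```text
time: 22.45
eef_pos: [0.5303, 0.1657, 0.0665]
tcp_rot: [0.193, 0.981, 0.0, 0.0]
contact_force: [-1.0, -0.0, -1.2]
opening: 0.424
finger_force: 30.4
```

```bash
python3 -c "
from ndl import *
now()"
```

```text
22.45 [0.5303 0.1657 0.0665] [-0.97 -0.03 -1.24] 30.39401054571499 [np.float64(0.639), np.float64(0.666)]
```

Request:
move_arm(plan=[0,0,-1.5,0,0,0,34,0,0,-1.5,0,0,0,34,0,0,0,0,0,0,34,0,0,0,0,0,0,34,0,0,0,0,0,0,34])

```text
time: 23.05
eef_pos: [0.5304, 0.1658, 0.0637]
tcp_rot: [0.193, 0.981, 0.0, 0.0]
contact_force: [0.4, -1.2, 1.2]
opening: 0.429
finger_force: 30.6
```

```bash
python3 -c "
from ndl import *
now()"
```

```text
23.05 [0.5304 0.1658 0.0637] [ 0.41 -1.19  1.2 ] 30.641456120065413 [np.float64(0.961), np.float64(0.988)]
```

The second ring is seated on the first, with light contact. I'll release it and withdraw to the side of the scale.

Request:
move_arm(plan=[0,0,0.5,0,0,0,34,0,0,0,0,0,0,46,0,0,0,0,0,0,52,0,0,0,0,0,0,56,0,0,4,0,0,0,56,0,0,15,0,0,0,56,0,0,30,0,0,0,56,0,0,40,0,0,0,56,0,0,0,0,0,0,60,0,0,0,0,0,0,60])

```text
time: 24.15
eef_pos: [0.5316, 0.1659, 0.1558]
tcp_rot: [0.193, 0.981, 0.001, 0.002]
contact_force: [0.1, 1.2, -0.2]
opening: 0.703
finger_force: 0.0
```

Request:
move_arm(plan=[0,0,30,0,0,0,60,0,-40,0,0,0,0,60,0,-45,0,0,0,0,60,0,-40,0,0,0,0,60,0,0,0,0,0,0,60,0,0,0,0,0,0,60,0,0,0,0,0,0,60])

```text
time: 24.85
eef_pos: [0.5297, 0.0415, 0.1822]
tcp_rot: [0.192, 0.981, 0.0, -0.001]
contact_force: [0.3, -0.6, 0.4]
opening: 0.699
finger_force: 0.0
```

Run:
```python
from ndl import *
now()
o=[]
for n,(u,v) in {"scene":(394,275),"side":(285,215)}.items():
    c=cams.read_camera(n)["color"][:,:,::-1];o.append(cv2.resize(c[v-50:v+50,u-40:u+40],None,fx=5,fy=5,interpolation=cv2.INTER_CUBIC))
cv2.imwrite("pics/fin.png",np.hstack(o))
```

```text
24.85 [0.5297 0.0415 0.1822] [ 0.3  -0.57  0.39] 0.0 [np.float64(0.9), np.float64(1.043)]
```

View pics/fin.png

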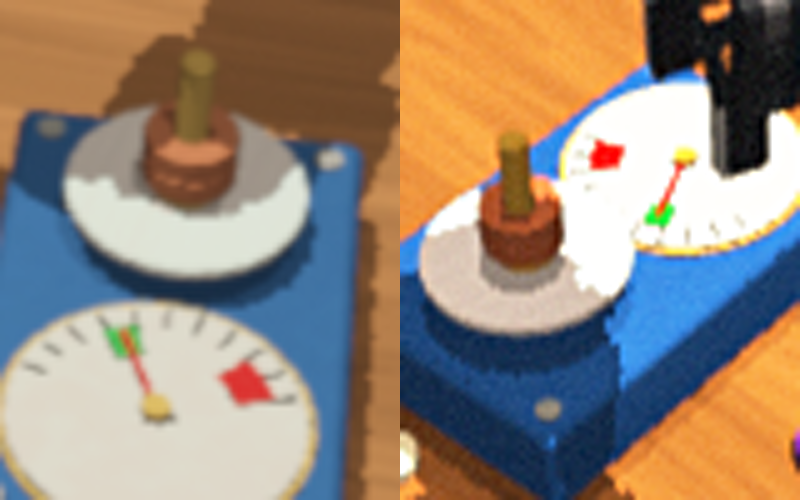

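The final crop shows two rings stacked flat on the post (scene crop (190,165)) and the needle tip inside the green sector at (125,338). The arm is clear, so I'm handing in.

```bash
python3 -c "
from plant import order
print(order.sign_off())"
```

```text
the job is handed in; nothing more can be done
None
```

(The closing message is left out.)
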